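# Set out the optic moulds by size beside the bench torch

## Robot

A 6-joint arm with a two-finger parallel gripper is mounted at the origin on the work surface. World frame = base frame: x ahead of the robot, y to its left, z up, the work surface at z = 0. Lengths are in m, angles in rad, forces in N, time in s.
With the tool pointing down it reaches from about 0.4 to 0.825 m from the base axis. Payload 7 kg.
Tool frame: the origin (TCP) lies at the very end of the fingers, on their centre line; the grasp point (between the pads) lies 19 mm behind it; x points along the fingers, y is the direction in which the jaws open and shut, and the axes are right-handed (so a half turn about x gives the same grasp; the last joint's range is limited). The gripper opens to 88 mm and grips with 3 to 60 N. Pads are 19 mm wide; open, the fingers measure 130 mm over their backs; the gripper's body (78 mm by 193 mm) begins 47 mm behind the grasp point.
Start: joints at [1.61, 0.359, 0.012, 0, -1.224, -0.288], TCP at [0.166, 0.654, 0.227] pointing down, gripper open.
Joint ranges: [-3.07, 3.07], [-1.43, 2.12], [-1.02, 1.25], [-3.03, 1.67], [-3.05, -0], [-3.03, 3.03]. Speed limits (rad/s): [2.39, 2.39, 3.01, 3.14, 3.14, 3.14].

## Interface

Orientations are given as a unit quaternion [x, y, z, w].
In Python, from cell import arm gives the robot as it stands.
- The arm moves only by the shell command python3 -m inch 'ROWS' [FORCE]. ROWS is JSON, a list of rows, each an object of numbers: "dx", "dy", "dz": the shift along the tool's x, y, z in m; "roll": the turn about the tool's x in degrees; "grip": the gripper's target within -1 to 1 (fully open at 1, half-way at 0, shut at -1). In form: [{"dx": .., "dy": .., "dz": .., "roll": .., "grip": ..}, ...]. A call has 1 to 5 rows; each row shifts and turns the commanded pose from where the row before left it, along the tool's axes as they then stand; what a row does not reach is not made up. A row lasts 1/10 s, in which the tool goes at most 50 mm and 8.59 degrees, less where a joint would pass 70% of its speed; a pose out of reach is approached as far as the arm can. A call is refused whole if a number of a shift passes 0.05 or a number of a turn 8.59, either way. A call with a gripper value outside its range is refused whole. The fingers move at their own pace and stop on an object; FORCE is the grip in N (left out, the last holds). Time passes only in rows, so rows that do not move let the fingers close. It gives the time, the measured TCP pose, the force and the opening at its end, in the units of the state.
- arm.get_obs(): the state, without advancing time (a new reading comes with each control period).
- arm.grab_frame(name): name is "scene" or "side" or "wrist"; returns the picture (384x512x3 uint8, blue, green, red); there is no depth.
- arm.calibration(name): a dict with "fx", "fy", "cx", "cy" (pixels), "dist_coeffs" ([k1, k2, p1, p2, k3] as OpenCV has them; the pictures are not rectified), "view" (4x4, takes a point from world to camera coordinates). Camera axes: x right, y down, z forward; pixel columns grow to the right and rows downward; lengths in m; the calibration is good to about 2 mm. A picture is of the moment at which its call begins: read the wrist's pose just before it. calibration takes no time and is no camera call; for the wrist camera it gives the pose at the moment of the call.
- arm.sign_off(): hands the job in, once; it reports no verdict.
The state is a dict: "t": time; "joint_positions": joint angles; "joint_vel": joint speeds; "tau": joint torques, N m; "eef_pos": TCP position; "ee_rot": TCP orientation; "wrist_force": force on the tool from outside, world axes, zero at the start; "torque": the same for the moment, N m; "gripper_width": finger opening in m.
Only numpy, scipy, OpenCV 4.12 (cv2) and the standard library are available. Lean on these libraries where they do the work, as an engineer would, in place of code of your own. Each camera call takes 0.05 s, during which the arm holds its last target. There are 200 camera calls.

## Task

Set out the four aluminium optic moulds for the next piece, one standing upright in the middle of each heat-proof tile, in order of size along the row: the smallest on the tile nearest the bench torch, up to the largest on the tile farthest from it. Do not drop a mould or tip one over, and leave the jar of glass rods where it stands.

Things in the scene. Friction and masses are not known exactly. Their poses are not given: they have to be found in the camera images.
- mould_a: The smallest of four optic moulds (plain aluminium cups, open at the top with eight ribs inside, alike but for size): straight round body 32 mm across and 50 mm tall over all, on a foot flange 40 mm across and 8 mm high. Loose, about 90 g; stands upright on the bench top (z = 0) at the start. Origin: centre of its underside; z axis up along the cup.
- mould_b: The second smallest of four optic moulds (plain aluminium cups, open at the top with eight ribs inside, alike but for size): straight round body 42 mm across and 65 mm tall over all, on a foot flange 50 mm across and 8 mm high. Loose, about 150 g; stands upright on the bench top (z = 0) at the start. Origin: centre of its underside; z axis up along the cup.
- mould_c: The second largest of four optic moulds (plain aluminium cups, open at the top with eight ribs inside, alike but for size): straight round body 52 mm across and 80 mm tall over all, on a foot flange 60 mm across and 8 mm high. Loose, about 250 g; stands upright on the bench top (z = 0) at the start. Origin: centre of its underside; z axis up along the cup.
- mould_d: The largest of four optic moulds (plain aluminium cups, open at the top with eight ribs inside, alike but for size): straight round body 62 mm across and 95 mm tall over all, on a foot flange 70 mm across and 8 mm high. Loose, about 380 g; stands upright on the bench top (z = 0) at the start. Origin: centre of its underside; z axis up along the cup.
- tile_1: One of four alike beige heat-proof tiles, 84 x 84 x 12 mm, fixed about 96 mm apart in a row, roughly left to right, on a dark steel plate 420 x 120 x 6 mm. Its number says nothing of its place in the row. Origin: centre of its underside, 6 mm above the bench; its top lies 12 mm above the origin. x and y along its edges, z up.
- tile_2: One of four alike beige heat-proof tiles, 84 x 84 x 12 mm, fixed about 96 mm apart in a row, roughly left to right, on a dark steel plate 420 x 120 x 6 mm. Its number says nothing of its place in the row. Origin: centre of its underside, 6 mm above the bench; its top lies 12 mm above the origin. x and y along its edges, z up.
- tile_3: One of four alike beige heat-proof tiles, 84 x 84 x 12 mm, fixed about 96 mm apart in a row, roughly left to right, on a dark steel plate 420 x 120 x 6 mm. Its number says nothing of its place in the row. Origin: centre of its underside, 6 mm above the bench; its top lies 12 mm above the origin. x and y along its edges, z up.
- tile_4: One of four alike beige heat-proof tiles, 84 x 84 x 12 mm, fixed about 96 mm apart in a row, roughly left to right, on a dark steel plate 420 x 120 x 6 mm. Its number says nothing of its place in the row. Origin: centre of its underside, 6 mm above the bench; its top lies 12 mm above the origin. x and y along its edges, z up.
- torch: The bench torch (brass barrel with a steel coil, on a two-cheek bracket and a 110 x 75 mm steel foot), unlit and bolted to the bench about 200 mm from the last tile at one or the other end of the row; about 150 mm tall at the nozzle. Origin: centre of its foot on the bench; x the way the nozzle points.
- rod_jar: White jar, 74 mm across and 95 mm tall, with glass rods standing in it to 190 mm height; loose, off that end of the row of tiles which is away from the torch. To be left alone. Origin: centre of its underside.

How it is judged:
At the end, for the whole second after the job is handed in: Each mould stands upright (within 0.1 rad), released and at rest on top of a tile, its centre within 15 mm of the tile's centre; counted from the torch the tiles hold the smallest, second smallest, second largest and largest mould ((horizontal distance between mould_a and tile_1 below 0.015 m or horizontal distance between mould_a and tile_2 below 0.015 m or horizontal distance between mould_a and tile_3 below 0.015 m or horizontal distance between mould_a and tile_4 below 0.015 m) and horizontal distance between mould_a and torch below 0.247 m and height (world z) of mould_a between 0.014 and 0.022 m and angle between each of mould_a, mould_b, mould_c, mould_d's own z axis and vertical below 0.1 rad and linear speed of each of mould_a, mould_b, mould_c, mould_d below 0.02 m/s and contact force between the fingers and mould_a below 0.1 N and (horizontal distance between mould_b and tile_1 below 0.015 m or horizontal distance between mould_b and tile_2 below 0.015 m or horizontal distance between mould_b and tile_3 below 0.015 m or horizontal distance between mould_b and tile_4 below 0.015 m) and horizontal distance between mould_b and torch between 0.247 and 0.339 m and height (world z) of mould_b between 0.014 and 0.022 m and contact force between the fingers and mould_b below 0.1 N and (horizontal distance between mould_c and tile_1 below 0.015 m or horizontal distance between mould_c and tile_2 below 0.015 m or horizontal distance between mould_c and tile_3 below 0.015 m or horizontal distance between mould_c and tile_4 below 0.015 m) and horizontal distance between mould_c and torch between 0.339 and 0.433 m and height (world z) of mould_c between 0.014 and 0.022 m and contact force between the fingers and mould_c below 0.1 N and (horizontal distance between mould_d and tile_1 below 0.015 m or horizontal distance between mould_d and tile_2 below 0.015 m or horizontal distance between mould_d and tile_3 below 0.015 m or horizontal distance between mould_d and tile_4 below 0.015 m) and horizontal distance between mould_d and torch above 0.433 m and height (world z) of mould_d between 0.014 and 0.022 m and contact force between the fingers and mould_d below 0.1 N); the robot touches nothing.
It fails at once if a mould is tipped over (angle between any of mould_a, mould_b, mould_c, mould_d's own z axis and vertical above 0.6 rad).
It fails at once if a mould is dropped (free of the fingers and moving faster than 0.7 m/s, as after a fall of 25 mm) ((linear speed of mould_a above 0.7 m/s and contact force between the fingers and mould_a below 0.05 N) or (linear speed of mould_b above 0.7 m/s and contact force between the fingers and mould_b below 0.05 N) or (linear speed of mould_c above 0.7 m/s and contact force between the fingers and mould_c below 0.05 N) or (linear speed of mould_d above 0.7 m/s and contact force between the fingers and mould_d below 0.05 N)).
It fails at once if the rod jar is shifted by more than 30 mm or tipped (distance of rod_jar from where it was at the start of the episode above 0.03 m or angle between rod_jar's own z axis and vertical above 0.3 rad).
It also fails if it takes over 115 s, if anything falls off the work surface, if the arm or the gripper's body presses on something with over 40 N, if the wrist force passes 120 N, or if a joint passes its speed limit or range.

## Working session

There is one attempt and no reset: what is moved stays moved. The work goes in short steps, Python scripts to look and compute and a shell command to move; the robot and the scene stay as the last step left them, time stands still between calls to the robot, and variables do not carry over. Pictures are saved under pics/ and viewed, about 12 in all and at most 16, crops included, and the job is handed in when it is done.

```bash
mkdir -p pics; cat > h.py <<'E'
import numpy as np, cv2
from cell import arm
def snap(n,f):
    c=arm.calibration(n); im=arm.grab_frame(n); cv2.imwrite(f'pics/{f}.png',im); np.save(f'pics/{f}.npy',c,allow_pickle=True); return im,c
def ray(c,px):
    K=np.array([[c['fx'],0,c['cx']],[0,c['fy'],c['cy']],[0,0,1.]]);V=np.array(c['view'])
    u=cv2.undistortPoints(np.array([[px]],float),K,np.array(c['dist_coeffs'],float)).ravel()
    R=V[:3,:3]; return -R.T@V[:3,3], R.T@np.array([u[0],u[1],1])
def atz(c,px,z):
    o,d=ray(c,px); return o+d*(z-o[2])/d[2]
def tri(*cp):
    A=0;b=0;L=[]
    for c,p in cp:
        o,d=ray(c,p); d=d/np.linalg.norm(d); P=np.eye(3)-np.outer(d,d); A=A+P;b=b+P@o;L.append((P,o))
    x=np.linalg.solve(A,b); return x,[np.linalg.norm(P@(x-o)) for P,o in L]
def proj(c,X):
    K=np.array([[c['fx'],0,c['cx']],[0,c['fy'],c['cy']],[0,0,1.]]);V=np.array(c['view'])
    return cv2.projectPoints(np.array(X,float).reshape(-1,1,3),cv2.Rodrigues(V[:3,:3])[0],V[:3,3],K,np.array(c['dist_coeffs'],float))[0].reshape(-1,2)
def load(f): return np.load(f'pics/{f}.npy',allow_pickle=True).item()
E
python3 - <<'E'
from h import *
for n in('scene','side','wrist'):
    im,c=snap(n,n+'0'); V=np.array(c['view']); print(n,c['fx'],-V[:3,:3].T@V[:3,3],V[2,:3])
o=arm.get_obs();print(o)
a=[cv2.imread(f'pics/{n}0.png') for n in('scene','side')]
E
```

```text
scene 375.23516846995483 [ 1.26478617 -0.05031671  0.5410555 ] [-0.81257179  0.09561149 -0.57496568]
side 392.69886084280535 [-0.0176928  -0.6436551   0.58157323] [ 0.57425737  0.63316124 -0.51897525]
wrist 343.2088645770317 [0.24549754 0.63332748 0.38399555] [-0.29166649  0.07252055 -0.95376697]
{'t': 0.15, 'joint_positions': array([ 1.61012543e+00,  3.59235702e-01,  1.13028190e-02, -2.37402716e-04,
       -1.22409781e+00, -2.88088178e-01]), 'joint_vel': array([-0.00051619, -0.00181307,  0.00316488,  0.00257143,  0.0007686 ,
        0.00076622]), 'tau': array([-1.39063708e-03, -5.83274603e+01,  2.93292528e+01,  7.00123474e+00,
        8.80908425e-03, -1.05599743e-04]), 'eef_pos': array([0.1661344 , 0.65387436, 0.22584696]), 'ee_rot': array([-0.70163384,  0.0881948 ,  0.70164732,  0.08730791]), 'wrist_force': array([ 0.1526903 ,  0.76162222, -0.54285458]), 'torque': array([-0.04810836, -0.04038924, -0.03192782]), 'gripper_width': 0.08782020609478272}
```

```bash
python3 - <<'E'
from h import *
for n in('scene','side'):
    im=cv2.imread(f'pics/{n}0.png'); cv2.imwrite(f'pics/{n}0b.png',cv2.resize(im,(800,600),interpolation=cv2.INTER_CUBIC))
E
```

```text
(no output)
```

View pics/scene0b.png

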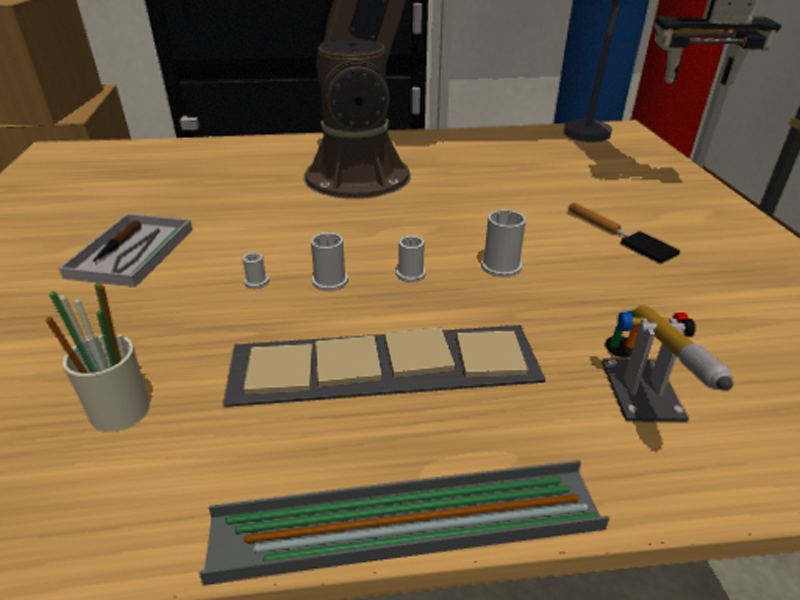

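View pics/side0b.png

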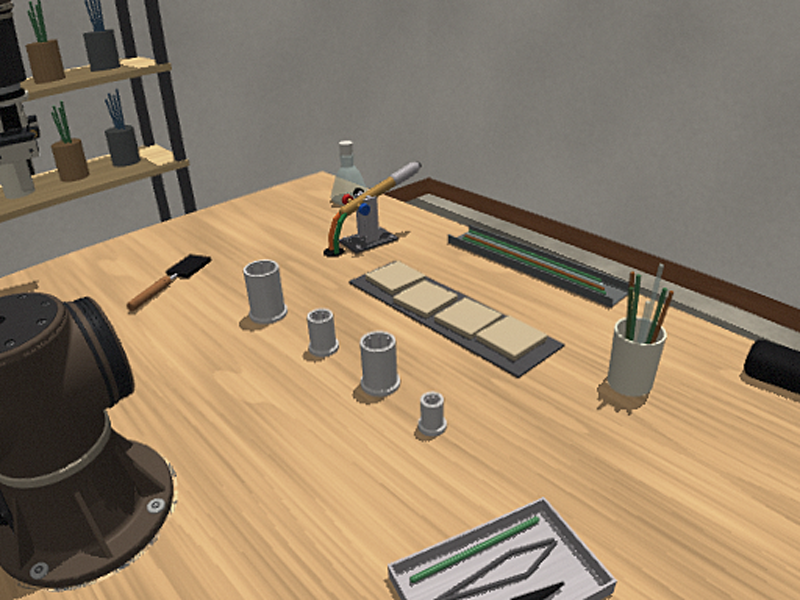

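The scene view shows, left to right, the jar (105,385), moulds a, c, b and d with rims at (254,257), (328,240), (411,241) and (505,217), and the torch on the right. So a goes on the rightmost tile (+y) and d on the leftmost. In the side view the rims are d (262,267), b (320,315), c (378,342) and a (432,397).

```bash
python3 - <<'E'
from h import *
from scipy.spatial.transform import Rotation as R
np.set_printoptions(precision=4,suppress=True)
s,d=load('scene0'),load('side0')
P={'a':((254,257),(432,397)),'c':((328,240),(378,342)),'b':((411,241),(320,315)),'d':((505,217),(262,267)),
'platNE':((522,326),(349,281)),'platSE':((544,380),(413,263)),'platSW':((224,405),(563,346)),'platNW':((235,345),(519,374))}
for k,(p,q) in P.items(): print(k,*tri((s,np.array(p)/1.5625),(d,np.array(q)/1.5625)))
for k,p in {'jar':(115,420),'torch':(645,390)}.items(): print(k,atz(s,np.array(p)/1.5625,0))
for n,c in(('scene',s),('side',d)):
    hsv=cv2.cvtColor(cv2.imread(f'pics/{n}0.png'),cv2.COLOR_BGR2HSV)
    b=cv2.imread(f'pics/{n}0.png'); pt=(483,368) if n=='scene' else (515,338)
    print(n,'tile hsv',hsv[int(pt[1]/1.5625),int(pt[0]/1.5625)],'wood',hsv[220,300])
    m=cv2.inRange(hsv,(12,40,130),(30,118,255)) ; m=cv2.erode(m,np.ones((2,2)))
    N,l,st,ce=cv2.connectedComponentsWithStats(m)
    for i in range(1,N):
        if st[i,4]>300: print(st[i],ce[i],atz(c,ce[i],.018))
o=arm.get_obs();print(R.from_quat(o['ee_rot']).as_matrix())
E
```

```text
a [ 0.4274 -0.1884  0.0474] [np.float64(9.233546785015692e-06), np.float64(9.233546785021553e-06)]
c [ 0.4355 -0.0684  0.0752] [np.float64(0.001001693646411461), np.float64(0.0010016936464114189)]
b [0.4299 0.0675 0.0625] [np.float64(0.00023904733774121), np.float64(0.0002390473377411699)]
d [0.4229 0.2244 0.094 ] [np.float64(0.0006285591609916188), np.float64(0.0006285591609915488)]
platNE [0.5967 0.2133 0.0012] [np.float64(0.00020042485867268527), np.float64(0.00020042485867258398)]
platSE [0.7341 0.1912 0.0082] [np.float64(0.014163182725195645), np.float64(0.01416318272519553)]
platSW [ 0.7093 -0.2085 -0.0011] [np.float64(0.00016777317039762645), np.float64(0.00016777317039771644)]
platNW [ 0.5954 -0.2068  0.0034] [np.float64(0.00013891478187977847), np.float64(0.00013891478187983257)]
jar [ 0.7203 -0.3368  0.    ]
torch [0.745 0.334 0.   ]
scene tile hsv [ 20  91 171] wood [ 20  91 171]
[248 211  43  27 880] [267.9466 223.8739] [0.6531 0.0489 0.018 ]
[294 213  43  25 883] [314.3613 225.1212] [0.6684 0.147  0.018 ]
[203 215  41  29 930] [222.5065 229.5129] [ 0.6603 -0.049   0.018 ]
[158 221  42  28 987] [178.7447 234.8571] [ 0.6666 -0.1396  0.018 ]
side tile hsv [ 19  66 209] wood [ 0  3 83]
[    0   110   512   274 79106] [268.4083 268.266 ] [ 0.4071 -0.1844  0.018 ]
[253 180  39  20 405] [272.3062 189.6889] [0.6404 0.0435 0.018 ]
[[-0.0002 -0.2463 -0.9692]
 [-0.0012 -0.9692  0.2463]
 [-1.      0.0012 -0.0001]]
```

```bash
I="python3 -m inch"
python3 -m inch '[{"roll":8.42,"dx":-0.02},{"roll":8.42,"dx":-0.02},{"roll":8.42,"dx":-0.02},{"roll":8.42,"dx":-0.02},{"roll":8.42,"dx":-0.02}]'
python3 -m inch '[{"roll":8.42,"dx":-0.02},{"roll":8.42,"dx":-0.02},{"roll":8.42},{"roll":8.42},{}]'
python3 -m inch '[{"dz":-0.04,"dy":-0.03},{"dz":-0.04,"dy":-0.03},{"dz":-0.04,"dy":-0.03},{"dz":-0.04,"dy":-0.03},{"dz":-0.04,"dy":-0.03}]'
python3 -m inch '[{"dz":-0.04,"dy":-0.03},{"dz":-0.04,"dy":-0.03},{"dz":-0.04,"dy":-0.03},{"dz":-0.04,"dy":-0.03},{"dz":-0.04,"dy":-0.03}]'
python3 -m inch '[{"dz":-0.04,"dy":-0.03},{"dz":-0.04,"dy":-0.03},{"dz":-0.04,"dy":-0.03},{},{}]'
python3 - <<'E'
from h import *
snap('wrist','w1'); print(arm.get_obs()['joint_positions'])
E
```

```text
[ 1.61011658e+00  3.59146610e-01  1.14120448e-02 -1.88375092e-04
 -1.22411969e+00 -2.88132768e-01]invalid input
invalid input
invalid input
invalid input
invalid input
```

View pics/w1.png

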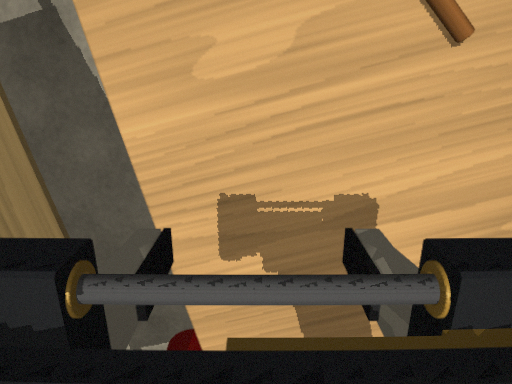

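The moves were refused, so the rows probably need all five fields. The wrist view (3 pictures viewed) shows only bare bench and the fingers.

```bash
python3 -m inch '[{"dx":-0.02,"dy":0,"dz":0,"roll":8.42,"grip":1},{"dx":-0.02,"dy":0,"dz":0,"roll":8.42,"grip":1},{"dx":-0.02,"dy":0,"dz":0,"roll":8.42,"grip":1},{"dx":-0.02,"dy":0,"dz":0,"roll":8.42,"grip":1},{"dx":-0.02,"dy":0,"dz":0,"roll":8.42,"grip":1}]' 20
```

```text
t: 0.7
eef_pos: [0.1662, 0.654, 0.3272]
ee_rot: [0.622, -0.336, -0.622, -0.336]
wrist_force: [0.1, 0.3, -0.4]
gripper_width: 0.0875
```

```bash
python3 -m inch '[{"dx":-0.02,"dy":0,"dz":0,"roll":8.42,"grip":1},{"dx":-0.02,"dy":0,"dz":0,"roll":8.42,"grip":1},{"dx":0,"dy":0,"dz":0,"roll":8.42,"grip":1},{"dx":0,"dy":0,"dz":0,"roll":8.42,"grip":1},{"dx":0,"dy":0,"dz":0,"roll":0,"grip":1}]'
python3 -m inch '[{"dx":0,"dy":-0.03,"dz":-0.04,"roll":0,"grip":1},{"dx":0,"dy":-0.03,"dz":-0.04,"roll":0,"grip":1},{"dx":0,"dy":-0.03,"dz":-0.04,"roll":0,"grip":1},{"dx":0,"dy":-0.03,"dz":-0.04,"roll":0,"grip":1},{"dx":0,"dy":-0.03,"dz":-0.04,"roll":0,"grip":1}]'
python3 -m inch '[{"dx":0,"dy":-0.03,"dz":-0.04,"roll":0,"grip":1},{"dx":0,"dy":-0.03,"dz":-0.04,"roll":0,"grip":1},{"dx":0,"dy":-0.03,"dz":-0.04,"roll":0,"grip":1},{"dx":0,"dy":-0.03,"dz":-0.04,"roll":0,"grip":1},{"dx":0,"dy":-0.03,"dz":-0.04,"roll":0,"grip":1}]'
python3 -m inch '[{"dx":0,"dy":-0.03,"dz":-0.04,"roll":0,"grip":1},{"dx":0,"dy":-0.03,"dz":-0.04,"roll":0,"grip":1},{"dx":0,"dy":-0.03,"dz":-0.04,"roll":0,"grip":1},{"dx":0,"dy":0,"dz":0,"roll":0,"grip":1},{"dx":0,"dy":0,"dz":0,"roll":0,"grip":1}]'
python3 - <<'E'
from h import *
im,c=snap('wrist','w2'); print(arm.get_obs()['joint_positions'])
cv2.imwrite('pics/w2b.png',cv2.resize(im,(800,600),interpolation=cv2.INTER_CUBIC))
E
```

```text
t: 1.2
eef_pos: [0.1662, 0.6541, 0.3664]
ee_rot: [-0.499, 0.501, 0.499, 0.501]
wrist_force: [0.4, -0.4, 0.3]
gripper_width: 0.088
t: 1.7
eef_pos: [0.3168, 0.4523, 0.3665]
ee_rot: [0.501, -0.499, -0.501, -0.499]
wrist_force: [1.3, 0.7, -0.5]
gripper_width: 0.0876
t: 2.2
eef_pos: [0.4667, 0.2521, 0.3667]
ee_rot: [-0.501, 0.499, 0.501, 0.499]
wrist_force: [1.3, 1.1, -0.7]
gripper_width: 0.0878
t: 2.7
eef_pos: [0.5563, 0.1326, 0.3659]
ee_rot: [-0.5, 0.5, 0.5, 0.5]
wrist_force: [-0.5, 0.8, -0.6]
gripper_width: 0.0877
[ 5.77912089e-01  1.30161236e-01  1.97692323e-02 -2.20463451e-04
 -1.46111020e+00 -5.76910691e-01]
```

View pics/w2b.png

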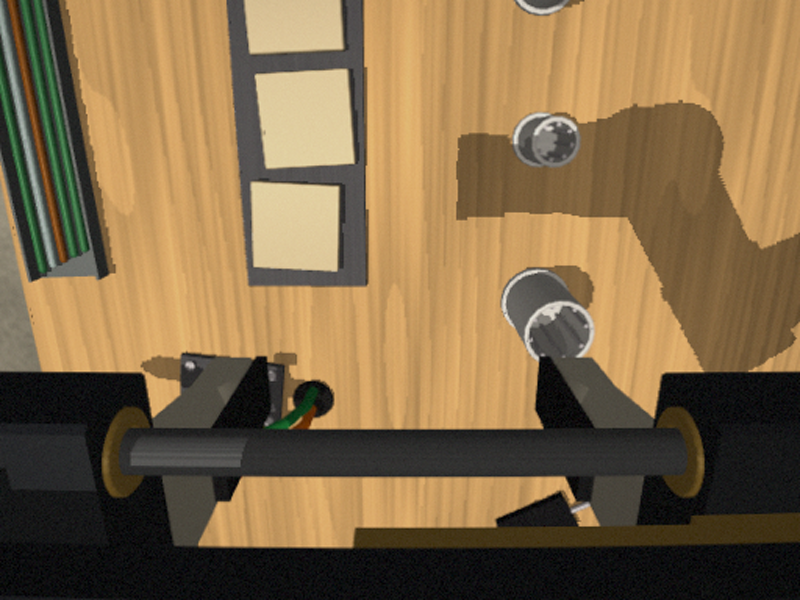

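This wrist view (4 viewed) shows the two torch-end tiles at (297,225) and (305,118), rim b at (555,140) and rim d at (558,332). A second place 0.19 m toward -y will cover the rest.

```bash
python3 -m inch '[{"dx":0,"dy":0,"dz":-0.05,"roll":0,"grip":1},{"dx":0,"dy":0,"dz":-0.05,"roll":0,"grip":1},{"dx":0,"dy":0,"dz":-0.05,"roll":0,"grip":1},{"dx":0,"dy":0,"dz":-0.04,"roll":0,"grip":1},{"dx":0,"dy":0,"dz":0,"roll":0,"grip":1}]'
python3 - <<'E'
from h import *
im,c=snap('wrist','w3')
cv2.imwrite('pics/w3b.png',cv2.resize(im,(800,600),interpolation=cv2.INTER_CUBIC))
E
```

```text
t: 3.25
eef_pos: [0.5551, -0.0582, 0.367]
ee_rot: [0.5, -0.5, -0.5, -0.5]
wrist_force: [0.3, 0.9, -0.2]
gripper_width: 0.0877
```

View pics/w3b.png

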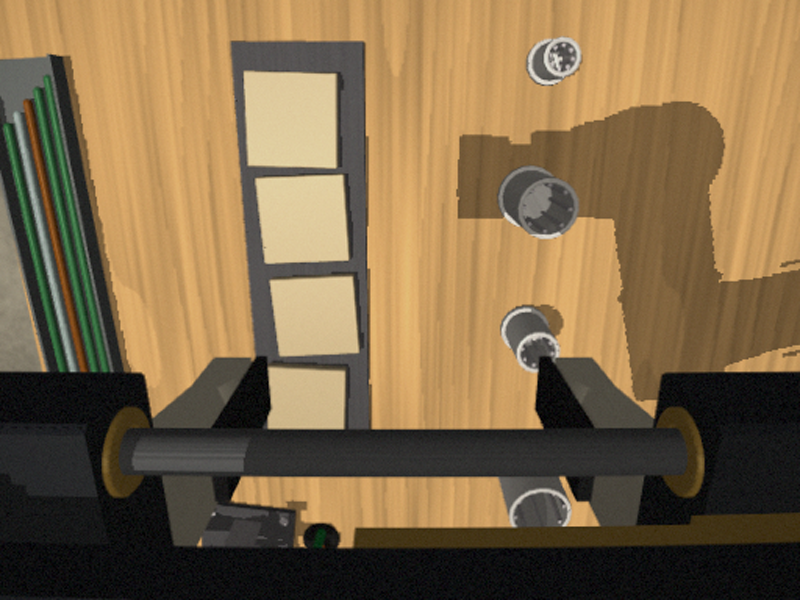

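In this second view (5 viewed) the four tile tops are at (291,119), (304,219), (314,316) and below, the last partly hidden. The rims are a (562,57), c (548,208), b (537,351) and d (540,509).

```bash
python3 - <<'E'
from h import *
np.set_printoptions(precision=4,suppress=True)
s,d,w2,w3=[load(x) for x in('scene0','side0','w2','w3')]; k=1.5625
f=lambda c,p:(c,np.array(p)/k)
M={'a':(f(s,(254,257)),f(d,(432,397)),f(w3,(562,57))),
'b':(f(s,(411,241)),f(d,(320,315)),f(w2,(555,140)),f(w3,(537,351))),
'c':(f(s,(328,240)),f(d,(378,342)),f(w3,(548,208))),
'd':(f(s,(505,217)),f(d,(262,267)),f(w2,(558,332)),f(w3,(540,509))),
'T2':(f(w2,(306.5,118)),f(w3,(314.5,316))),'T2s':(f(w2,(306.5,118)),f(w3,(314.5,316)),f(s,(417,350)),f(d,(424,297)))}
for n,v in M.items():
    x,e=tri(*v); print(n,x,np.array(e))
for n,h in dict(a=.05,b=.065,c=.08,d=.095).items():
    for c,p in M[n]: print(n,atz(c,p,h))
for n,c,p in(('T1',w2,(296,226)),('T2',w2,(306.5,118)),('T2',w3,(314.5,316)),('T3',w3,(304,219)),('T4',w3,(291.5,119)),('torchhole',w2,(314,398))): print(n,atz(c,np.array(p)/k,.018))
E
```

```text
a [ 0.4249 -0.1904  0.0482] [0.0026 0.0015 0.0027]
b [0.429  0.0661 0.0628] [0.0016 0.0008 0.0014 0.0005]
c [ 0.4339 -0.0696  0.0754] [0.002  0.0013 0.0018]
d [0.4215 0.2236 0.0935] [0.0011 0.0017 0.0008 0.0025]
T2 [0.6434 0.047  0.0179] [0.0007 0.0007]
T2s [0.6442 0.0486 0.012 ] [0.0017 0.0011 0.0015 0.0022]
a [ 0.4318 -0.1877  0.05  ]
a [ 0.4252 -0.1907  0.05  ]
a [ 0.4235 -0.1923  0.05  ]
b [0.4346 0.0667 0.065 ]
b [0.4278 0.0645 0.065 ]
b [0.4293 0.0647 0.065 ]
b [0.4294 0.0647 0.065 ]
c [ 0.4429 -0.0675  0.08  ]
c [ 0.431  -0.0753  0.08  ]
c [ 0.4339 -0.0717  0.08  ]
d [0.4259 0.2231 0.095 ]
d [0.4222 0.2238 0.095 ]
d [0.4217 0.2239 0.095 ]
d [0.4212 0.2195 0.095 ]
T1 [0.6577 0.1458 0.018 ]
T2 [0.6426 0.0471 0.018 ]
T2 [0.6441 0.0471 0.018 ]
T3 [ 0.6493 -0.0515  0.018 ]
T4 [ 0.6559 -0.143   0.018 ]
torchhole [0.6497 0.33   0.018 ]
```

The rim heights and tile top (0.0179 against 0.018) match the text, and the positions agree to 2–3 mm. I'll pick up mould a first.

```bash
python3 -m inch '[{"dx":0.04,"dy":0.026,"dz":-0.0266,"roll":0,"grip":1},{"dx":0.04,"dy":0.026,"dz":-0.0266,"roll":0,"grip":1},{"dx":0.04,"dy":0.026,"dz":-0.0266,"roll":0,"grip":1},{"dx":0.04,"dy":0.026,"dz":-0.0266,"roll":0,"grip":1},{"dx":0.04,"dy":0.0265,"dz":-0.0266,"roll":0,"grip":1}]' 20
python3 -m inch '[{"dx":0.03,"dy":0,"dz":0,"roll":0,"grip":1},{"dx":0.017,"dy":0,"dz":0,"roll":0,"grip":1},{"dx":0,"dy":0,"dz":0,"roll":0,"grip":1},{"dx":0,"dy":0,"dz":0,"roll":0,"grip":1}]'
python3 - <<'E'
from h import *
im,c=snap('wrist','w4')
cv2.imwrite('pics/w4b.png',im)
p=arm.get_obs()['eef_pos'];print(p,proj(c,[[.4245,-.191,.05],[.4245,-.191,0]]))
E
```

```text
t: 3.8
eef_pos: [0.4357, -0.1765, 0.1828]
ee_rot: [0.501, -0.499, -0.501, -0.499]
wrist_force: [0.5, 0.1, -0.8]
gripper_width: 0.0876
t: 4.2
eef_pos: [0.4372, -0.1765, 0.1373]
ee_rot: [0.501, -0.499, -0.5, -0.499]
wrist_force: [0.3, 0.3, 0.4]
gripper_width: 0.0879
[ 0.43760122 -0.17664949  0.13778398] [[274.81028791 173.11213602]
 [272.10141479 158.00183121]]
```

View pics/w4b.png

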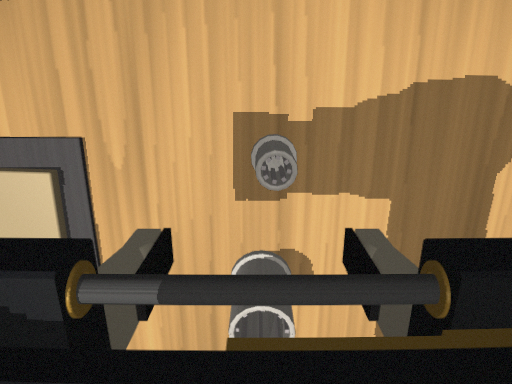

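The rim shows at (276,170) against a predicted (275,173), so a stands at about (0.424,-0.192) (6 viewed).

```bash
python3 -m inch '[{"dx":0,"dy":0.0136,"dz":-0.0154,"roll":0,"grip":1},{"dx":0.03,"dy":0,"dz":0,"roll":0,"grip":1},{"dx":0.03,"dy":0,"dz":0,"roll":0,"grip":1},{"dx":0.03,"dy":0,"dz":0,"roll":0,"grip":1},{"dx":0.014,"dy":0,"dz":0,"roll":0,"grip":1}]' 20
python3 -m inch '[{"dx":0.014,"dy":0,"dz":0,"roll":0,"grip":1},{"dx":0,"dy":0,"dz":0,"roll":0,"grip":1},{"dx":0,"dy":0,"dz":0,"roll":0,"grip":0}]'
python3 -m inch '[{"dx":0,"dy":0,"dz":0,"roll":0,"grip":-1},{"dx":0,"dy":0,"dz":0,"roll":0,"grip":-1},{"dx":0,"dy":0,"dz":0,"roll":0,"grip":-1},{"dx":0,"dy":0,"dz":0,"roll":0,"grip":-1},{"dx":0,"dy":0,"dz":0,"roll":0,"grip":-1}]'
```

```text
t: 4.75
eef_pos: [0.423, -0.1924, 0.0318]
ee_rot: [-0.5, 0.5, 0.5, 0.5]
wrist_force: [0.1, 0.0, 0.3]
gripper_width: 0.0878
t: 5.05
eef_pos: [0.4239, -0.1927, 0.0196]
ee_rot: [0.5, -0.5, -0.5, -0.5]
wrist_force: [-0.6, 0.7, -0.1]
gripper_width: 0.0841
t: 5.55
eef_pos: [0.4229, -0.193, 0.0189]
ee_rot: [-0.5, 0.5, 0.5, 0.5]
wrist_force: [0.3, -0.6, -0.1]
gripper_width: 0.0452
```

```bash
python3 -m inch '[{"dx":0,"dy":0,"dz":0,"roll":0,"grip":-1},{"dx":0,"dy":0,"dz":0,"roll":0,"grip":-1},{"dx":0,"dy":0,"dz":0,"roll":0,"grip":-1},{"dx":0,"dy":0,"dz":0,"roll":0,"grip":-1},{"dx":0,"dy":0,"dz":0,"roll":0,"grip":-1}]'
python3 -m inch '[{"dx":-0.005,"dy":0,"dz":0,"roll":0,"grip":-1},{"dx":-0.015,"dy":0,"dz":0,"roll":0,"grip":-1},{"dx":-0.03,"dy":0,"dz":0,"roll":0,"grip":-1},{"dx":-0.03,"dy":0,"dz":0,"roll":0,"grip":-1},{"dx":-0.03,"dy":0,"dz":0,"roll":0,"grip":-1}]'
python3 -m inch '[{"dx":-0.02,"dy":0,"dz":0,"roll":0,"grip":-1},{"dx":-0.01,"dy":0,"dz":0,"roll":0,"grip":-1},{"dx":0,"dy":0,"dz":0,"roll":0,"grip":-1}]'
```

```text
t: 6.05
eef_pos: [0.4228, -0.193, 0.0187]
ee_rot: [-0.5, 0.5, 0.5, 0.5]
wrist_force: [-0.2, -0.6, 0.3]
gripper_width: 0.0311
t: 6.55
eef_pos: [0.4222, -0.193, 0.1299]
ee_rot: [-0.5, 0.5, 0.5, 0.5]
wrist_force: [2.0, -0.5, -0.7]
gripper_width: 0.0311
t: 6.85
eef_pos: [0.4233, -0.193, 0.1597]
ee_rot: [-0.5, 0.5, 0.499, 0.501]
wrist_force: [-0.2, -0.3, -1.6]
gripper_width: 0.0314
```

a is held (width 31 mm, wrist load about -1 N). Next it goes to the torch-end tile.

```bash
python3 -m inch '[{"dx":0,"dy":-0.012,"dz":0.018,"roll":0,"grip":-1},{"dx":0,"dy":-0.02,"dz":0.029,"roll":0,"grip":-1},{"dx":0,"dy":-0.02,"dz":0.029,"roll":0,"grip":-1},{"dx":0,"dy":-0.02,"dz":0.029,"roll":0,"grip":-1},{"dx":0,"dy":-0.02,"dz":0.029,"roll":0,"grip":-1}]'
python3 -m inch '[{"dx":0,"dy":-0.02,"dz":0.029,"roll":0,"grip":-1},{"dx":0,"dy":-0.02,"dz":0.029,"roll":0,"grip":-1},{"dx":0,"dy":-0.02,"dz":0.029,"roll":0,"grip":-1},{"dx":0,"dy":-0.02,"dz":0.029,"roll":0,"grip":-1},{"dx":0,"dy":-0.02,"dz":0.029,"roll":0,"grip":-1}]'
python3 -m inch '[{"dx":0,"dy":-0.02,"dz":0.029,"roll":0,"grip":-1},{"dx":0,"dy":-0.0227,"dz":0.031,"roll":0,"grip":-1},{"dx":0,"dy":0,"dz":0,"roll":0,"grip":-1},{"dx":0,"dy":0,"dz":0,"roll":0,"grip":-1}]'
python3 - <<'E'
from h import *
im,c=snap('side','s1')
cv2.imwrite('pics/s1b.png',cv2.resize(im[120:290,150:420],(800,504),interpolation=cv2.INTER_CUBIC))
E
```

```text
t: 7.35
eef_pos: [0.5145, -0.0579, 0.1569]
ee_rot: [-0.499, 0.501, 0.5, 0.499]
wrist_force: [1.3, -1.1, -1.0]
gripper_width: 0.0313
t: 7.85
eef_pos: [0.6147, 0.0869, 0.1564]
ee_rot: [-0.499, 0.501, 0.5, 0.499]
wrist_force: [0.3, -0.6, -0.3]
gripper_width: 0.0311
t: 8.25
eef_pos: [0.6568, 0.1463, 0.1557]
ee_rot: [-0.499, 0.501, 0.501, 0.499]
wrist_force: [-0.0, -0.5, -1.0]
gripper_width: 0.0309
```

View pics/s1b.png

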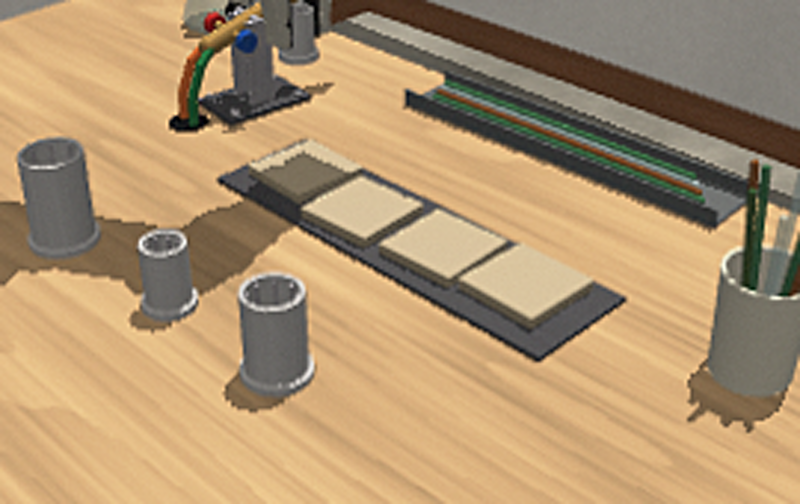

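a hangs upright at crop pixel (298,40), above the torch-end tile (7 viewed). I'll lower it gently and release.

```bash
python3 -m inch '[{"dx":0.02,"dy":0,"dz":0,"roll":0,"grip":-1},{"dx":0.03,"dy":0,"dz":0,"roll":0,"grip":-1},{"dx":0.03,"dy":0,"dz":0,"roll":0,"grip":-1},{"dx":0.02,"dy":0,"dz":0,"roll":0,"grip":-1},{"dx":0.008,"dy":0,"dz":0,"roll":0,"grip":-1}]'
python3 -m inch '[{"dx":0.004,"dy":0,"dz":0,"roll":0,"grip":-1},{"dx":0.004,"dy":0,"dz":0,"roll":0,"grip":-1},{"dx":0,"dy":0,"dz":0,"roll":0,"grip":-1},{"dx":0,"dy":0,"dz":0,"roll":0,"grip":-1}]'
```

```text
t: 8.8
eef_pos: [0.6555, 0.1441, 0.0479]
ee_rot: [-0.499, 0.502, 0.5, 0.499]
wrist_force: [-0.5, -0.2, -1.4]
gripper_width: 0.0315
t: 9.2
eef_pos: [0.6582, 0.146, 0.0436]
ee_rot: [-0.5, 0.5, 0.5, 0.501]
wrist_force: [-0.1, 0.4, -0.7]
gripper_width: 0.0309
```

```bash
python3 -m inch '[{"dx":0.002,"dy":0,"dz":0,"roll":0,"grip":-1},{"dx":0.002,"dy":0,"dz":0,"roll":0,"grip":-1},{"dx":0,"dy":0,"dz":0,"roll":0,"grip":-1}]'
python3 -m inch '[{"dx":0.001,"dy":0,"dz":0,"roll":0,"grip":-1},{"dx":0.001,"dy":0,"dz":0,"roll":0,"grip":-1},{"dx":0,"dy":0,"dz":0,"roll":0,"grip":-1}]'
python3 -m inch '[{"dx":0.001,"dy":0,"dz":0,"roll":0,"grip":-1},{"dx":0,"dy":0,"dz":0,"roll":0,"grip":-1}]'
```

```text
t: 9.5
eef_pos: [0.6575, 0.1459, 0.0385]
ee_rot: [-0.5, 0.5, 0.5, 0.5]
wrist_force: [-0.0, 0.3, -1.8]
gripper_width: 0.0313
t: 9.8
eef_pos: [0.6577, 0.1459, 0.0368]
ee_rot: [-0.5, 0.5, 0.5, 0.5]
wrist_force: [0.2, 0.0, -0.3]
gripper_width: 0.0315
t: 10.0
eef_pos: [0.6578, 0.1459, 0.0367]
ee_rot: [-0.5, 0.5, 0.5, 0.5]
wrist_force: [-3.0, -0.0, 6.9]
gripper_width: 0.0314
```

Contact at 7 N. I'll open, rise, and go to b.

```bash
python3 -m inch '[{"dx":-0.001,"dy":0,"dz":0,"roll":0,"grip":-1},{"dx":0,"dy":0,"dz":0,"roll":0,"grip":1},{"dx":0,"dy":0,"dz":0,"roll":0,"grip":1},{"dx":0,"dy":0,"dz":0,"roll":0,"grip":1},{"dx":0,"dy":0,"dz":0,"roll":0,"grip":1}]'
python3 -m inch '[{"dx":0,"dy":0,"dz":0,"roll":0,"grip":1},{"dx":0,"dy":0,"dz":0,"roll":0,"grip":1},{"dx":-0.02,"dy":0,"dz":0,"roll":0,"grip":1},{"dx":-0.03,"dy":0,"dz":0,"roll":0,"grip":1},{"dx":-0.03,"dy":0,"dz":0,"roll":0,"grip":1}]'
python3 -m inch '[{"dx":-0.03,"dy":0,"dz":0,"roll":0,"grip":1},{"dx":-0.02,"dy":0.025,"dz":-0.009,"roll":0,"grip":1},{"dx":0,"dy":0.034,"dz":-0.012,"roll":0,"grip":1},{"dx":0,"dy":0.034,"dz":-0.012,"roll":0,"grip":1},{"dx":0,"dy":0.034,"dz":-0.012,"roll":0,"grip":1}]'
python3 -m inch '[{"dx":0,"dy":0.034,"dz":-0.012,"roll":0,"grip":1},{"dx":0,"dy":0.034,"dz":-0.012,"roll":0,"grip":1},{"dx":0,"dy":0.034,"dz":-0.012,"roll":0,"grip":1},{"dx":0,"dy":0,"dz":0,"roll":0,"grip":1},{"dx":0,"dy":0,"dz":0,"roll":0,"grip":1}]'
python3 - <<'E'
from h import *
im,c=snap('wrist','w5')
im2,c2=snap('side','s2')
p=arm.get_obs()['eef_pos'];print(p,proj(c,[[.429,.0647,.065],[.429,.0647,0]]))
print(proj(c2,[[.658,.146,.068],[.658,.146,.018]]))
cv2.imwrite('pics/w5b.png',np.hstack([im[:250,130:400],cv2.resize(im2[100:230,200:340],(270,250),interpolation=cv2.INTER_CUBIC)]))
E
```

```text
t: 10.5
eef_pos: [0.6576, 0.1458, 0.0365]
ee_rot: [-0.5, 0.5, 0.5, 0.5]
wrist_force: [0.1, 0.2, 0.2]
gripper_width: 0.0579
t: 11.0
eef_pos: [0.6573, 0.1457, 0.1171]
ee_rot: [-0.5, 0.501, 0.5, 0.5]
wrist_force: [1.1, 0.3, 0.3]
gripper_width: 0.0877
t: 11.5
eef_pos: [0.5293, 0.1004, 0.1667]
ee_rot: [-0.5, 0.5, 0.5, 0.5]
wrist_force: [-0.4, 0.3, 0.8]
gripper_width: 0.0875
t: 12.0
eef_pos: [0.4285, 0.065, 0.1674]
ee_rot: [-0.5, 0.499, 0.5, 0.501]
wrist_force: [-0.4, 0.5, 0.4]
gripper_width: 0.0877
[0.42942887 0.06541346 0.16705964] [[257.31120709 185.04076481]
 [257.47761736 165.03014849]]
[[252.06726767 160.48070944]
 [252.7370337  175.40365762]]
```

View pics/w5b.png

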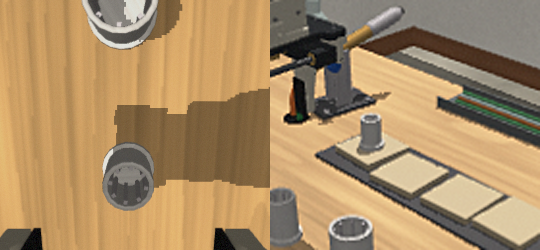

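a stands upright mid-tile. b's rim is at (258,185) against a predicted (257,185) (8 viewed), so I'll grasp b.

```bash
python3 -m inch '[{"dx":0.03,"dy":0,"dz":0,"roll":0,"grip":1},{"dx":0.03,"dy":0,"dz":0,"roll":0,"grip":1},{"dx":0.03,"dy":0,"dz":0,"roll":0,"grip":1},{"dx":0.03,"dy":0,"dz":0,"roll":0,"grip":1},{"dx":0.017,"dy":0,"dz":0,"roll":0,"grip":1}]' 20
python3 -m inch '[{"dx":0,"dy":0,"dz":0,"roll":0,"grip":1},{"dx":0,"dy":0,"dz":0,"roll":0,"grip":-1},{"dx":0,"dy":0,"dz":0,"roll":0,"grip":-1},{"dx":0,"dy":0,"dz":0,"roll":0,"grip":-1},{"dx":0,"dy":0,"dz":0,"roll":0,"grip":-1}]'
python3 -m inch '[{"dx":0,"dy":0,"dz":0,"roll":0,"grip":-1},{"dx":0,"dy":0,"dz":0,"roll":0,"grip":-1},{"dx":0,"dy":0,"dz":0,"roll":0,"grip":-1},{"dx":0,"dy":0,"dz":0,"roll":0,"grip":-1},{"dx":0,"dy":0,"dz":0,"roll":0,"grip":-1}]'
```

```text
t: 12.6
eef_pos: [0.4284, 0.0647, 0.0272]
ee_rot: [-0.499, 0.501, 0.5, 0.499]
wrist_force: [-0.1, -0.2, 0.5]
gripper_width: 0.0874
t: 13.1
eef_pos: [0.4291, 0.0653, 0.0305]
ee_rot: [-0.5, 0.5, 0.5, 0.501]
wrist_force: [0.3, 0.1, -0.1]
gripper_width: 0.0615
t: 13.6
eef_pos: [0.4287, 0.0651, 0.0299]
ee_rot: [-0.5, 0.5, 0.5, 0.5]
wrist_force: [-1.9, 0.9, 5.5]
gripper_width: 0.0409
```

```bash
python3 -m inch '[{"dx":-0.005,"dy":0,"dz":0,"roll":0,"grip":-1},{"dx":-0.015,"dy":0,"dz":0,"roll":0,"grip":-1},{"dx":-0.03,"dy":0,"dz":0,"roll":0,"grip":-1},{"dx":-0.02,"dy":-0.015,"dz":-0.001,"roll":0,"grip":-1},{"dx":0,"dy":-0.03,"dz":-0.003,"roll":0,"grip":-1}]'
python3 -m inch '[{"dx":0,"dy":-0.03,"dz":-0.003,"roll":0,"grip":-1},{"dx":0,"dy":-0.03,"dz":-0.003,"roll":0,"grip":-1},{"dx":0,"dy":-0.03,"dz":-0.003,"roll":0,"grip":-1},{"dx":0,"dy":-0.03,"dz":-0.003,"roll":0,"grip":-1},{"dx":0,"dy":-0.03,"dz":-0.002,"roll":0,"grip":-1}]'
python3 -m inch '[{"dx":0,"dy":-0.019,"dz":0,"roll":0,"grip":-1},{"dx":0,"dy":0,"dz":0,"roll":0,"grip":-1},{"dx":0,"dy":0,"dz":0,"roll":0,"grip":-1},{"dx":0,"dy":0,"dz":0,"roll":0,"grip":-1}]'
```

```text
t: 14.1
eef_pos: [0.4745, 0.0616, 0.1029]
ee_rot: [-0.501, 0.498, 0.5, 0.501]
wrist_force: [0.3, 0.2, -0.7]
gripper_width: 0.0409
t: 14.6
eef_pos: [0.6244, 0.0464, 0.0993]
ee_rot: [-0.5, 0.501, 0.5, 0.5]
wrist_force: [0.2, 0.0, -0.4]
gripper_width: 0.0409
t: 15.0
eef_pos: [0.6416, 0.0467, 0.0994]
ee_rot: [-0.5, 0.5, 0.5, 0.5]
wrist_force: [-0.3, -0.8, -1.4]
gripper_width: 0.0409
```

```bash
python3 -m inch '[{"dx":0.02,"dy":-0.001,"dz":0,"roll":0,"grip":-1},{"dx":0.018,"dy":0,"dz":0,"roll":0,"grip":-1},{"dx":0.008,"dy":0,"dz":0,"roll":0,"grip":-1},{"dx":0.002,"dy":0,"dz":0,"roll":0,"grip":-1},{"dx":0,"dy":0,"dz":0,"roll":0,"grip":-1}]'
python3 -m inch '[{"dx":0.001,"dy":0,"dz":0,"roll":0,"grip":-1},{"dx":0.001,"dy":0,"dz":0,"roll":0,"grip":-1},{"dx":0,"dy":0,"dz":0,"roll":0,"grip":-1}]'
python3 -m inch '[{"dx":0.001,"dy":0,"dz":0,"roll":0,"grip":-1},{"dx":0,"dy":0,"dz":0,"roll":0,"grip":-1}]'
```

```text
t: 15.5
eef_pos: [0.6436, 0.047, 0.0521]
ee_rot: [-0.5, 0.5, 0.5, 0.5]
wrist_force: [0.6, 0.9, -1.1]
gripper_width: 0.0405
t: 15.8
eef_pos: [0.6438, 0.0469, 0.0501]
ee_rot: [-0.5, 0.5, 0.5, 0.5]
wrist_force: [0.5, -0.1, -1.6]
gripper_width: 0.0409
t: 16.0
eef_pos: [0.6436, 0.0468, 0.0487]
ee_rot: [-0.5, 0.5, 0.5, 0.5]
wrist_force: [-0.4, -0.6, -1.6]
gripper_width: 0.0407
```

```bash
python3 -m inch '[{"dx":0.001,"dy":0,"dz":0,"roll":0,"grip":-1},{"dx":0,"dy":0,"dz":0,"roll":0,"grip":-1},{"dx":0,"dy":0,"dz":0,"roll":0,"grip":1},{"dx":0,"dy":0,"dz":0,"roll":0,"grip":1},{"dx":0,"dy":0,"dz":0,"roll":0,"grip":1}]'
python3 -m inch '[{"dx":0,"dy":0,"dz":0,"roll":0,"grip":1},{"dx":0,"dy":0,"dz":0,"roll":0,"grip":1},{"dx":0,"dy":0,"dz":0,"roll":0,"grip":1},{"dx":-0.02,"dy":0,"dz":0,"roll":0,"grip":1},{"dx":-0.03,"dy":0,"dz":0,"roll":0,"grip":1}]'
python3 -m inch '[{"dx":-0.03,"dy":0,"dz":0,"roll":0,"grip":1},{"dx":-0.038,"dy":0.018,"dz":-0.01,"roll":0,"grip":1},{"dx":0,"dy":0.032,"dz":-0.018,"roll":0,"grip":1},{"dx":0,"dy":0.032,"dz":-0.018,"roll":0,"grip":1},{"dx":0,"dy":0.032,"dz":-0.018,"roll":0,"grip":1}]'
python3 -m inch '[{"dx":0,"dy":0.032,"dz":-0.018,"roll":0,"grip":1},{"dx":0,"dy":0.032,"dz":-0.018,"roll":0,"grip":1},{"dx":0,"dy":0.0326,"dz":-0.018,"roll":0,"grip":1},{"dx":0,"dy":0,"dz":0,"roll":0,"grip":1},{"dx":0,"dy":0,"dz":0,"roll":0,"grip":1}]'
python3 - <<'E'
from h import *
im,c=snap('wrist','w6')
im2,c2=snap('side','s3')
p=arm.get_obs()['eef_pos'];print(p,proj(c,[[.433,-.072,.08],[.433,-.072,0]]))
cv2.imwrite('pics/w6b.png',np.hstack([im[:250,130:400],cv2.resize(im2[100:230,200:340],(270,250),interpolation=cv2.INTER_CUBIC)]))
E
```

```text
t: 16.5
eef_pos: [0.6437, 0.0469, 0.0476]
ee_rot: [-0.5, 0.5, 0.5, 0.5]
wrist_force: [0.6, -0.2, -0.9]
gripper_width: 0.0593
t: 17.0
eef_pos: [0.6422, 0.0464, 0.0961]
ee_rot: [-0.499, 0.502, 0.501, 0.499]
wrist_force: [-0.1, 0.1, 0.8]
gripper_width: 0.0872
t: 17.5
eef_pos: [0.5283, -0.0176, 0.1659]
ee_rot: [-0.5, 0.5, 0.5, 0.5]
wrist_force: [-0.4, 0.1, -0.3]
gripper_width: 0.0874
t: 18.0
eef_pos: [0.4328, -0.0713, 0.1663]
ee_rot: [-0.5, 0.5, 0.499, 0.501]
wrist_force: [0.6, -0.2, 0.2]
gripper_width: 0.0874
[ 0.43374634 -0.07077233  0.16601122] [[257.61945056 191.07326479]
 [257.75073436 165.0372175 ]]
```

View pics/w6b.png

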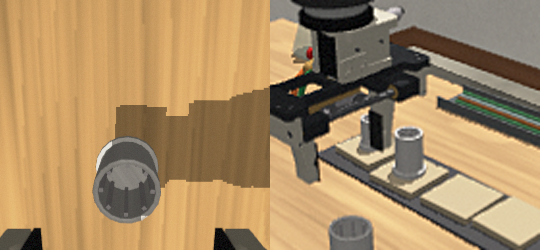

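b stands on its tile, and c's rim is at (257,190) against a predicted (258,191) (9 viewed). I'll grasp c.

```bash
python3 -m inch '[{"dx":0.03,"dy":0,"dz":0,"roll":0,"grip":1},{"dx":0.03,"dy":0,"dz":0,"roll":0,"grip":1},{"dx":0.03,"dy":0,"dz":0,"roll":0,"grip":1},{"dx":0.03,"dy":0,"dz":0,"roll":0,"grip":1},{"dx":0.006,"dy":0,"dz":0,"roll":0,"grip":1}]' 25
python3 -m inch '[{"dx":0,"dy":0,"dz":0,"roll":0,"grip":1},{"dx":0,"dy":0,"dz":0,"roll":0,"grip":-1},{"dx":0,"dy":0,"dz":0,"roll":0,"grip":-1},{"dx":0,"dy":0,"dz":0,"roll":0,"grip":-1},{"dx":0,"dy":0,"dz":0,"roll":0,"grip":-1}]'
python3 -m inch '[{"dx":0,"dy":0,"dz":0,"roll":0,"grip":-1},{"dx":0,"dy":0,"dz":0,"roll":0,"grip":-1},{"dx":0,"dy":0,"dz":0,"roll":0,"grip":-1},{"dx":0,"dy":0,"dz":0,"roll":0,"grip":-1},{"dx":0,"dy":0,"dz":0,"roll":0,"grip":-1}]'
```

```text
t: 18.6
eef_pos: [0.4314, -0.0711, 0.0367]
ee_rot: [-0.499, 0.502, 0.501, 0.498]
wrist_force: [-1.4, 0.4, 0.4]
gripper_width: 0.0875
t: 19.1
eef_pos: [0.4335, -0.0709, 0.0405]
ee_rot: [-0.5, 0.5, 0.5, 0.501]
wrist_force: [0.2, 0.0, -0.2]
gripper_width: 0.0612
t: 19.6
eef_pos: [0.4334, -0.0709, 0.0401]
ee_rot: [-0.5, 0.5, 0.5, 0.5]
wrist_force: [-0.8, 1.6, 6.4]
gripper_width: 0.0506
```

```bash
python3 -m inch '[{"dx":-0.005,"dy":0,"dz":0,"roll":0,"grip":-1},{"dx":-0.015,"dy":0,"dz":0,"roll":0,"grip":-1},{"dx":-0.03,"dy":0,"dz":0,"roll":0,"grip":-1},{"dx":-0.02,"dy":-0.015,"dz":0.001,"roll":0,"grip":-1},{"dx":0,"dy":-0.03,"dz":0.003,"roll":0,"grip":-1}]'
python3 -m inch '[{"dx":0,"dy":-0.03,"dz":0.003,"roll":0,"grip":-1},{"dx":0,"dy":-0.03,"dz":0.003,"roll":0,"grip":-1},{"dx":0,"dy":-0.03,"dz":0.003,"roll":0,"grip":-1},{"dx":0,"dy":-0.03,"dz":0.003,"roll":0,"grip":-1},{"dx":0,"dy":-0.03,"dz":0.003,"roll":0,"grip":-1}]'
python3 -m inch '[{"dx":0,"dy":-0.021,"dz":0.0005,"roll":0,"grip":-1},{"dx":0,"dy":0,"dz":0,"roll":0,"grip":-1},{"dx":0,"dy":0,"dz":0,"roll":0,"grip":-1},{"dx":0,"dy":0,"dz":0,"roll":0,"grip":-1}]'
python3 -m inch '[{"dx":0.02,"dy":0,"dz":0,"roll":0,"grip":-1},{"dx":0.018,"dy":0,"dz":0,"roll":0,"grip":-1},{"dx":0.006,"dy":0,"dz":0,"roll":0,"grip":-1},{"dx":0.002,"dy":0,"dz":0,"roll":0,"grip":-1},{"dx":0,"dy":0,"dz":0,"roll":0,"grip":-1}]'
```

```text
t: 20.1
eef_pos: [0.4783, -0.067, 0.1126]
ee_rot: [-0.501, 0.499, 0.499, 0.501]
wrist_force: [0.8, 0.2, -1.6]
gripper_width: 0.0508
t: 20.6
eef_pos: [0.6284, -0.0521, 0.109]
ee_rot: [-0.499, 0.501, 0.5, 0.5]
wrist_force: [0.2, 0.5, -2.6]
gripper_width: 0.0509
t: 21.0
eef_pos: [0.6478, -0.0518, 0.1092]
ee_rot: [-0.499, 0.501, 0.5, 0.5]
wrist_force: [-0.2, 0.5, -1.4]
gripper_width: 0.0507
t: 21.5
eef_pos: [0.649, -0.0517, 0.0642]
ee_rot: [-0.5, 0.5, 0.5, 0.5]
wrist_force: [0.5, -0.5, -1.6]
gripper_width: 0.0505
```

```bash
python3 -m inch '[{"dx":0.002,"dy":0,"dz":0,"roll":0,"grip":-1},{"dx":0.002,"dy":0,"dz":0,"roll":0,"grip":-1},{"dx":0.001,"dy":0,"dz":0,"roll":0,"grip":-1},{"dx":0,"dy":0,"dz":0,"roll":0,"grip":-1}]'
python3 -m inch '[{"dx":0.001,"dy":0,"dz":0,"roll":0,"grip":-1},{"dx":0,"dy":0,"dz":0,"roll":0,"grip":-1}]'
```

```text
t: 21.9
eef_pos: [0.6489, -0.0517, 0.0586]
ee_rot: [-0.5, 0.5, 0.5, 0.5]
wrist_force: [-1.2, 0.4, -2.7]
gripper_width: 0.0509
t: 22.1
eef_pos: [0.6491, -0.0517, 0.0582]
ee_rot: [-0.5, 0.5, 0.5, 0.5]
wrist_force: [-1.1, 0.2, 1.5]
gripper_width: 0.0507
```

```bash
python3 -m inch '[{"dx":0,"dy":0,"dz":0,"roll":0,"grip":1},{"dx":0,"dy":0,"dz":0,"roll":0,"grip":1},{"dx":0,"dy":0,"dz":0,"roll":0,"grip":1},{"dx":0,"dy":0,"dz":0,"roll":0,"grip":1},{"dx":0,"dy":0,"dz":0,"roll":0,"grip":1}]'
python3 -m inch '[{"dx":0,"dy":0,"dz":0,"roll":0,"grip":1},{"dx":-0.02,"dy":0,"dz":0,"roll":0,"grip":1},{"dx":-0.03,"dy":0,"dz":0,"roll":0,"grip":1},{"dx":-0.03,"dy":0,"dz":0,"roll":0,"grip":1},{"dx":-0.037,"dy":0,"dz":0,"roll":0,"grip":1}]'
python3 -m inch '[{"dx":0,"dy":0.023,"dz":0.028,"roll":0,"grip":1},{"dx":0,"dy":0.023,"dz":0.028,"roll":0,"grip":1},{"dx":0,"dy":0.023,"dz":0.028,"roll":0,"grip":1},{"dx":0,"dy":0.023,"dz":0.028,"roll":0,"grip":1},{"dx":0,"dy":0.023,"dz":0.028,"roll":0,"grip":1}]'
python3 -m inch '[{"dx":0,"dy":0.023,"dz":0.028,"roll":0,"grip":1},{"dx":0,"dy":0.023,"dz":0.028,"roll":0,"grip":1},{"dx":0,"dy":0.023,"dz":0.028,"roll":0,"grip":1},{"dx":0,"dy":0.023,"dz":0.028,"roll":0,"grip":1},{"dx":0,"dy":0.02,"dz":0.0234,"roll":0,"grip":1}]'
python3 -m inch '[{"dx":0,"dy":0,"dz":0,"roll":0,"grip":1},{"dx":0,"dy":0,"dz":0,"roll":0,"grip":1}]'
python3 - <<'E'
from h import *
im,c=snap('wrist','w7')
im2,c2=snap('side','s4')
p=arm.get_obs()['eef_pos'];print(p,proj(c,[[.422,.2237,.095],[.422,.2237,0]]))
cv2.imwrite('pics/w7b.png',np.hstack([im[:250,130:400],cv2.resize(im2[130:260,220:360],(270,250),interpolation=cv2.INTER_CUBIC)]))
E
```

```text
t: 22.6
eef_pos: [0.649, -0.0517, 0.0576]
ee_rot: [-0.5, 0.5, 0.5, 0.5]
wrist_force: [0.5, 0.1, 0.6]
gripper_width: 0.0841
t: 23.1
eef_pos: [0.6482, -0.0517, 0.1748]
ee_rot: [-0.499, 0.501, 0.5, 0.5]
wrist_force: [1.0, 0.1, -0.4]
gripper_width: 0.0877
t: 23.6
eef_pos: [0.533, 0.0893, 0.1748]
ee_rot: [-0.5, 0.5, 0.5, 0.5]
wrist_force: [0.7, 0.9, 0.6]
gripper_width: 0.0878
t: 24.1
eef_pos: [0.421, 0.2251, 0.1749]
ee_rot: [-0.5, 0.5, 0.5, 0.5]
wrist_force: [0.2, -0.1, 0.2]
gripper_width: 0.0876
t: 24.3
eef_pos: [0.4218, 0.2245, 0.1749]
ee_rot: [-0.5, 0.499, 0.5, 0.5]
wrist_force: [0.8, 0.2, -0.0]
gripper_width: 0.0875
[0.42237531 0.22358028 0.17470432] [[257.44941405 193.79333303]
 [257.51001836 162.89338011]]
```

View pics/w7b.png

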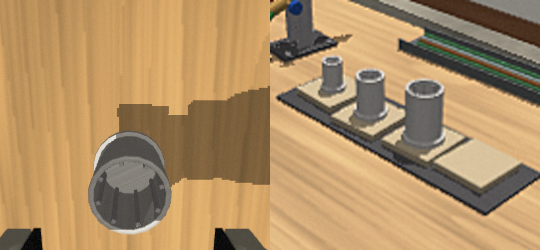

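a, b and c all stand upright on their tiles. d's rim is at (260,194) against a predicted (257,194), about 1.5 mm off (10 viewed). I'll grasp d.

```bash
python3 -m inch '[{"dx":0.025,"dy":0.0015,"dz":0,"roll":0,"grip":1},{"dx":0.025,"dy":0,"dz":0,"roll":0,"grip":1},{"dx":0.025,"dy":0,"dz":0,"roll":0,"grip":1},{"dx":0.025,"dy":0,"dz":0,"roll":0,"grip":1},{"dx":0.025,"dy":0,"dz":0,"roll":0,"grip":1}]' 30
python3 -m inch '[{"dx":0,"dy":0,"dz":0,"roll":0,"grip":1},{"dx":0,"dy":0,"dz":0,"roll":0,"grip":-1},{"dx":0,"dy":0,"dz":0,"roll":0,"grip":-1},{"dx":0,"dy":0,"dz":0,"roll":0,"grip":-1},{"dx":0,"dy":0,"dz":0,"roll":0,"grip":-1}]'
python3 -m inch '[{"dx":0,"dy":0,"dz":0,"roll":0,"grip":-1},{"dx":0,"dy":0,"dz":0,"roll":0,"grip":-1},{"dx":0,"dy":0,"dz":0,"roll":0,"grip":-1},{"dx":0,"dy":0,"dz":0,"roll":0,"grip":-1}]'
```

```text
t: 24.9
eef_pos: [0.4213, 0.223, 0.0487]
ee_rot: [-0.499, 0.501, 0.499, 0.501]
wrist_force: [0.5, 0.6, 0.2]
gripper_width: 0.0877
t: 25.4
eef_pos: [0.421, 0.2243, 0.0507]
ee_rot: [-0.5, 0.5, 0.5, 0.501]
wrist_force: [-1.3, 0.8, 5.3]
gripper_width: 0.062
t: 25.8
eef_pos: [0.421, 0.2243, 0.0507]
ee_rot: [-0.5, 0.499, 0.5, 0.501]
wrist_force: [-1.3, -0.6, 7.1]
gripper_width: 0.0622
```

```bash
python3 -m inch '[{"dx":-0.005,"dy":0,"dz":0,"roll":0,"grip":-1},{"dx":-0.015,"dy":0,"dz":0,"roll":0,"grip":-1},{"dx":-0.025,"dy":0,"dz":0,"roll":0,"grip":-1},{"dx":-0.025,"dy":0,"dz":0,"roll":0,"grip":-1},{"dx":0,"dy":0,"dz":-0.01,"roll":0,"grip":-1}]'
python3 -m inch '[{"dx":0,"dy":0,"dz":-0.025,"roll":0,"grip":-1},{"dx":0,"dy":0,"dz":-0.03,"roll":0,"grip":-1},{"dx":0,"dy":0,"dz":-0.03,"roll":0,"grip":-1},{"dx":0,"dy":0,"dz":-0.03,"roll":0,"grip":-1},{"dx":0,"dy":0,"dz":-0.03,"roll":0,"grip":-1}]'
python3 -m inch '[{"dx":0,"dy":0,"dz":-0.03,"roll":0,"grip":-1},{"dx":0,"dy":0,"dz":-0.03,"roll":0,"grip":-1},{"dx":0,"dy":0,"dz":-0.03,"roll":0,"grip":-1},{"dx":0,"dy":0,"dz":-0.03,"roll":0,"grip":-1},{"dx":0,"dy":0,"dz":-0.03,"roll":0,"grip":-1}]'
python3 -m inch '[{"dx":0,"dy":0,"dz":-0.03,"roll":0,"grip":-1},{"dx":0,"dy":0,"dz":-0.022,"roll":0,"grip":-1},{"dx":0,"dy":0,"dz":-0.01,"roll":0,"grip":-1},{"dx":0,"dy":0,"dz":0,"roll":0,"grip":-1},{"dx":0,"dy":0,"dz":0,"roll":0,"grip":-1}]'
```

```text
t: 26.3
eef_pos: [0.4223, 0.2159, 0.1229]
ee_rot: [-0.5, 0.498, 0.5, 0.502]
wrist_force: [0.1, 0.6, -2.6]
gripper_width: 0.0622
t: 26.8
eef_pos: [0.4194, 0.0672, 0.119]
ee_rot: [-0.5, 0.501, 0.5, 0.5]
wrist_force: [0.6, -0.3, -3.7]
gripper_width: 0.0619
t: 27.3
eef_pos: [0.4192, -0.0825, 0.119]
ee_rot: [-0.499, 0.5, 0.5, 0.5]
wrist_force: [-0.0, 0.4, -2.2]
gripper_width: 0.0622
t: 27.8
eef_pos: [0.4199, -0.143, 0.1193]
ee_rot: [-0.499, 0.5, 0.5, 0.5]
wrist_force: [0.3, -0.6, -2.8]
gripper_width: 0.0623
```

```bash
python3 -m inch '[{"dx":0,"dy":-0.015,"dz":0,"roll":0,"grip":-1},{"dx":0,"dy":-0.03,"dz":0,"roll":0,"grip":-1},{"dx":0,"dy":-0.03,"dz":0,"roll":0,"grip":-1},{"dx":0,"dy":-0.03,"dz":0,"roll":0,"grip":-1},{"dx":0,"dy":-0.03,"dz":0,"roll":0,"grip":-1}]'
python3 -m inch '[{"dx":0,"dy":-0.03,"dz":0,"roll":0,"grip":-1},{"dx":0,"dy":-0.03,"dz":0,"roll":0,"grip":-1},{"dx":0,"dy":-0.026,"dz":0,"roll":0,"grip":-1},{"dx":0,"dy":-0.014,"dz":0,"roll":0,"grip":-1},{"dx":0,"dy":0,"dz":0,"roll":0,"grip":-1}]'
python3 -m inch '[{"dx":0,"dy":0,"dz":0,"roll":0,"grip":-1},{"dx":0.02,"dy":0,"dz":0,"roll":0,"grip":-1},{"dx":0.014,"dy":0,"dz":0,"roll":0,"grip":-1},{"dx":0.006,"dy":0,"dz":0,"roll":0,"grip":-1},{"dx":0,"dy":0,"dz":0,"roll":0,"grip":-1}]'
```

```text
t: 28.3
eef_pos: [0.5573, -0.142, 0.1195]
ee_rot: [0.5, -0.5, -0.5, -0.5]
wrist_force: [0.9, -0.6, -3.3]
gripper_width: 0.0622
t: 28.8
eef_pos: [0.6575, -0.1419, 0.1184]
ee_rot: [-0.5, 0.5, 0.5, 0.5]
wrist_force: [-0.6, -0.5, -3.6]
gripper_width: 0.0618
t: 29.3
eef_pos: [0.6543, -0.1431, 0.0785]
ee_rot: [-0.499, 0.501, 0.5, 0.5]
wrist_force: [0.9, -0.1, -2.4]
gripper_width: 0.062
```

```bash
python3 -m inch '[{"dx":0.004,"dy":-0.001,"dz":0,"roll":0,"grip":-1},{"dx":0.003,"dy":0,"dz":0,"roll":0,"grip":-1},{"dx":0.001,"dy":0,"dz":0,"roll":0,"grip":-1},{"dx":0,"dy":0,"dz":0,"roll":0,"grip":-1},{"dx":0,"dy":0,"dz":0,"roll":0,"grip":-1}]'
python3 -m inch '[{"dx":0.001,"dy":0,"dz":0,"roll":0,"grip":-1},{"dx":0,"dy":0,"dz":0,"roll":0,"grip":-1}]'
```

```text
t: 29.8
eef_pos: [0.6565, -0.1433, 0.0719]
ee_rot: [-0.5, 0.5, 0.5, 0.5]
wrist_force: [-0.0, -0.5, -3.7]
gripper_width: 0.0628
t: 30.0
eef_pos: [0.6564, -0.1432, 0.0707]
ee_rot: [-0.5, 0.5, 0.5, 0.5]
wrist_force: [-0.7, 0.3, -4.0]
gripper_width: 0.0625
```

```bash
python3 -m inch '[{"dx":0.001,"dy":0,"dz":0,"roll":0,"grip":-1},{"dx":0.0007,"dy":0,"dz":0,"roll":0,"grip":-1},{"dx":0,"dy":0,"dz":0,"roll":0,"grip":-1}]'
python3 -m inch '[{"dx":0.0007,"dy":0,"dz":0,"roll":0,"grip":-1},{"dx":0,"dy":0,"dz":0,"roll":0,"grip":-1}]'
```

```text
t: 30.3
eef_pos: [0.6564, -0.1433, 0.0689]
ee_rot: [-0.5, 0.5, 0.5, 0.5]
wrist_force: [-0.4, -0.2, -3.2]
gripper_width: 0.0621
t: 30.5
eef_pos: [0.6564, -0.1433, 0.0688]
ee_rot: [-0.5, 0.5, 0.5, 0.5]
wrist_force: [-2.0, -1.3, 1.9]
gripper_width: 0.0624
```

Contact. I'll release, rise straight up, and back off for a check.

```bash
python3 -m inch '[{"dx":0,"dy":0,"dz":0,"roll":0,"grip":1},{"dx":0,"dy":0,"dz":0,"roll":0,"grip":1},{"dx":0,"dy":0,"dz":0,"roll":0,"grip":1},{"dx":0,"dy":0,"dz":0,"roll":0,"grip":1},{"dx":0,"dy":0,"dz":0,"roll":0,"grip":1}]'
python3 -m inch '[{"dx":-0.02,"dy":0,"dz":0,"roll":0,"grip":1},{"dx":-0.03,"dy":0,"dz":0,"roll":0,"grip":1},{"dx":-0.03,"dy":0,"dz":0,"roll":0,"grip":1},{"dx":-0.03,"dy":0,"dz":0,"roll":0,"grip":1},{"dx":-0.03,"dy":0,"dz":0,"roll":0,"grip":1}]'
python3 -m inch '[{"dx":-0.03,"dy":0.02,"dz":0.02,"roll":0,"grip":1},{"dx":-0.04,"dy":0.03,"dz":0.03,"roll":0,"grip":1},{"dx":-0.04,"dy":0.03,"dz":0.03,"roll":0,"grip":1},{"dx":-0.04,"dy":0.02,"dz":0.01,"roll":0,"grip":1},{"dx":0,"dy":0,"dz":0,"roll":0,"grip":1}]'
python3 -m inch '[{"dx":0,"dy":0,"dz":0,"roll":0,"grip":1},{"dx":0,"dy":0,"dz":0,"roll":0,"grip":1}]'
python3 - <<'E'
from h import *
im,c=snap('wrist','w8')
im2,c2=snap('side','s5')
cv2.imwrite('pics/w8b.png',cv2.resize(im,(800,600),interpolation=cv2.INTER_CUBIC))
cv2.imwrite('pics/s5b.png',cv2.resize(im2[130:290,200:440],(780,520),interpolation=cv2.INTER_CUBIC))
E
```

```text
t: 31.0
eef_pos: [0.6565, -0.1432, 0.0682]
ee_rot: [-0.5, 0.5, 0.5, 0.5]
wrist_force: [0.4, -0.3, -0.4]
gripper_width: 0.087
t: 31.5
eef_pos: [0.6563, -0.1433, 0.2095]
ee_rot: [-0.5, 0.5, 0.5, 0.5]
wrist_force: [0.6, -0.4, -0.3]
gripper_width: 0.0875
t: 32.0
eef_pos: [0.5653, -0.0609, 0.3544]
ee_rot: [0.503, -0.497, -0.498, -0.503]
wrist_force: [1.2, -0.4, 0.5]
gripper_width: 0.0878
t: 32.2
eef_pos: [0.5647, -0.0617, 0.346]
ee_rot: [-0.499, 0.5, 0.5, 0.5]
wrist_force: [0.3, -0.3, -0.5]
gripper_width: 0.0874
```

View pics/w8b.png

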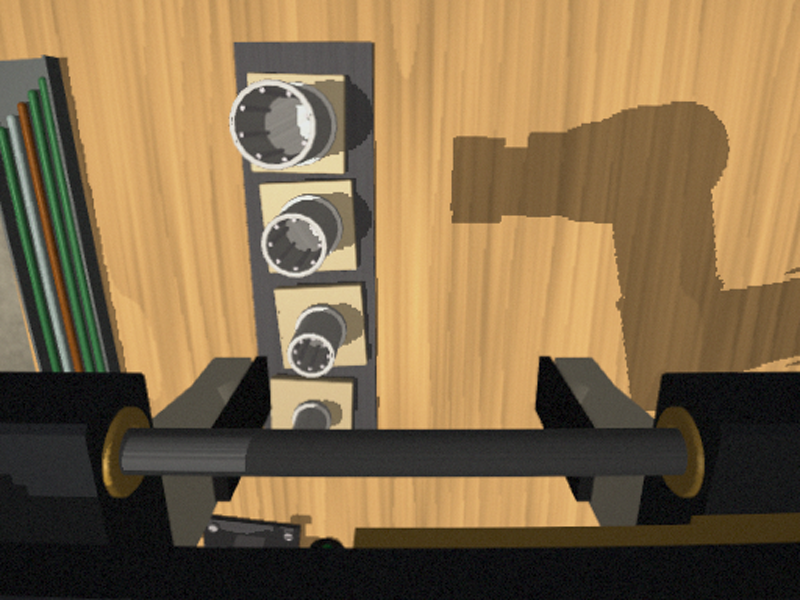

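View pics/s5b.png

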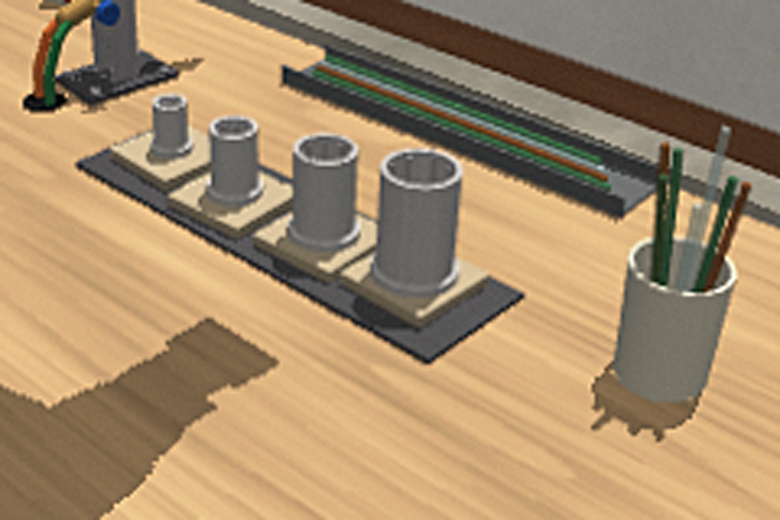

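All four stand upright in order (12 viewed). Wrist rims are d (272,124), c (294,245) and b (312,355). Side rims are a (170,101), b (233,127), c (325,149) and d (420,168). The jar hasn't moved. One numeric check before handing in.

```bash
python3 - <<'E'
from h import *
w,s=load('w8'),load('s5'); np.set_printoptions(precision=3,suppress=True)
T=dict(a=(.6577,.1458),b=(.6434,.0471),c=(.6493,-.0515),d=(.6559,-.143)); H=dict(a=.068,b=.083,c=.098,d=.113)
W=dict(d=(272,124),c=(294,245),b=(312,355)); S=dict(a=(170,101),b=(233,127),c=(325,149),d=(420,168))
ok=True
for n in 'abcd':
    q=np.array(S[n])/3.25+[200,130]; e=[atz(s,q,H[n])[:2]-T[n]]
    if n in W: e.append(atz(w,np.array(W[n])/1.5625,H[n])[:2]-T[n])
    print(n,*e); ok&=all(np.linalg.norm(x)<.012 for x in e)
o=arm.get_obs(); print(o['t'],np.abs(o['joint_vel']).max(),ok)
if ok: print(arm.sign_off())
E
```

```text
a [-0.002 -0.003]
b [-0.003 -0.002] [-0.001  0.   ]
c [-0.004 -0.003] [-0.001 -0.001]
d [-0.004 -0.   ] [-0.  0.]
32.3 0.005300465747419702 True
the job is handed in; nothing more can be done
None
```

All four moulds are set out in order of size and the job is handed in at 32.3 s of the 115 s limit. Counted from the torch, the tiles hold a, b, c and d.

**Last checks:**
- **Placing:** In the final pictures each mould stands upright and released on its tile. The wrist view puts b, c and d within about 1.5 mm of their tile centres. The side view puts all four within about 5 mm; the limit is 15 mm.
- **Mould a:** It was half hidden in the last wrist view, so its final position rests on the side camera alone, about 3.5 mm off centre.
- **Camera disagreement:** The side camera reads 1–4 mm differently from the wrist camera, consistent with calibration error plus reading pixels off the pictures.
- **Torch distances:** I did not measure these directly; I took the order from where the tiles lie.
- **Jar and contact forces:** The jar was not touched and looked unmoved. The largest wrist force I saw was about 7 N, and the arm was at rest well clear of everything at the end.

My first set of moves was refused because I had left out some of the row fields; nothing moved and it did no harm.

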